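# Drop the eye shield and start the bench grinder

### The job

Start the green bench grinder the safe way: with your fingertips push its raised eye shield fully down to its stop, then lightly press the green start button on the green starter box, and draw back clear. Do not press the red stop button, do not touch the blue starter box, and leave everything else on the bench where it stands, without picking anything up.

Things in the scene. Friction and masses are not known exactly. Their poses are not given: they have to be found in the camera images.
- grinder: green-painted two-wheel bench grinder bolted to the bench, 400 mm wide (y), 235 mm high; origin: centre of its underside; its front faces its own -x, its wheels stand on its own +y side (white stone, the shield to be lowered) and -y side (grey stone, whose shield is fixed and already down). Wheels have radius 75 mm, centre 150 mm high, 138 mm to either side; guards 85 mm radius; steel tool rests reach 121 mm ahead of the spindle, 141 mm high
- shield (a joint): hinge of the raised eye shield over the white wheel: 0 = fully down on its hard stop (panel slopes 45 degrees downward to the front), grows as it is raised (rad); panel is level at 0.79; starts at 1.05 to 1.4. Friction keeps it wherever it is left; about 2 to 4 N pushing down at its middle moves it
- shield_pivot (a point): middle of the eye shield's hinge pin, which runs along the grinder's y, 222 mm above the bench and 62 mm ahead (-x) of the spindle, over the front of the white wheel's guard. The shield is a clear panel in a black frame, 102 mm wide along the pin, reaching 130 mm from the pin, 3 mm thick (frame 6 mm)
- shield_middle (a point): point in the middle of the clear panel, 70 mm from the hinge pin; moves with the shield
- green_starter: grinder's push-button starter: green box 136 x 80 x 56 mm fixed to the bench; origin: centre of its underside; the green start button lies 31 mm along its own +x, the red stop mushroom 31 mm along its own -x
- green_starter_start_top (a point): centre of the top face of the green start button (29 mm across, top 72 mm above the bench), on the green box
- green_starter_start (a joint): travel of that green start button, m: 0 = out, 0.006 = fully pressed; springs back; 2.4 N to start it, 6 N fully down; it switches at 4 mm
- green_starter_stop_top (a point): centre of the top of the red mushroom stop button (40 mm across, top 89 mm above the bench) on the green box; leave alone
- green_starter_stop (a joint): travel of that red stop button, m: 0 = out, grows when pressed; springs back
- blue_starter: starter of the blue polishing machine, the same shape with the same green and red buttons but a blue box; origin: centre of its underside; must not be touched
- bowl_mid (a point): middle of a loose copper bowl, 130 mm across, 50 mm high
- cup_mid (a point): middle of a loose copper cup, 72 mm across, 75 mm high
- jar_mid (a point): middle of a loose closed glass jar, 64 mm across, 85 mm high
- tin_mid (a point): middle of a loose closed steel tin, 74 mm across, 70 mm high
- hammer_mid (a point): loose hammer lying flat, 260 mm long along its own x; about its middle
- mallet_mid (a point): loose wooden mallet lying flat, about 230 mm long along its own x, head 60 mm thick and 110 mm long towards its +x; about its middle
- file_mid (a point): loose hand file with wooden handle lying flat, 320 mm long along its own x, 22 mm high; about its middle

How it is judged:
On the way, in this order (a step that is already met when the one before it is completed fails the run):
1. the raised eye shield is pushed fully down (value of joint shield below 0.1 rad), for 0.2 s.
2. with the shield down, a finger presses the green start button of the green starter home (value of joint green_starter_start above 0.004 m and value of joint shield below 0.1 rad and contact force between the fingers and green_starter above 1 N), for 0.05 s.
At the end, for the whole second after the job is handed in: The eye shield stands within 0.1 rad of fully down, the start button has been pressed at least 4 mm and has sprung back, the stop button is out, and every loose thing is within 15 mm of where it stood (value of joint shield below 0.1 rad and value of joint each of green_starter_start, green_starter_stop below 0.001 m and distance of each of bowl_mid, cup_mid, jar_mid, tin_mid, hammer_mid, mallet_mid, file_mid from where it was at the start of the episode below 0.015 m); the robot touches nothing.
It fails at once if the start button was pressed with the shield still up (value of joint green_starter_start above 0.002 m and value of joint shield above 0.1 rad).
It fails at once if the red stop button was pressed (value of joint green_starter_stop above 0.0015 m).
It fails at once if the blue starter was touched (contact force between any of the fingers, the arm and blue_starter above 0.3 N).
It fails at once if the green starter was pressed harder than 25 N or the grinder harder than 40 N, or the grinder was pushed with the arm or the gripper body and not the fingers (contact force between anything else and green_starter above 25 N or contact force between anything else and grinder above 40 N or contact force between the arm and grinder above 10 N).
It fails at once if a loose thing was moved, tipped or lifted (distance of any of bowl_mid, cup_mid, jar_mid, tin_mid, hammer_mid, mallet_mid, file_mid from where it was at the start of the episode above 0.02 m).
It also fails if it takes over 51 s, if anything falls off the work surface, if the arm or the gripper's body presses on something with over 40 N, if the wrist force passes 120 N, or if a joint passes its speed limit or range.

### The arm

A 6-joint arm with a two-finger parallel gripper is mounted at the origin on the work surface. World frame = base frame: x ahead of the robot, y to its left, z up, the work surface at z = 0. Lengths are in m, angles in rad, forces in N, time in s.
With the tool pointing down it reaches from about 0.3 to 1 m from the base axis. Payload 5.1 kg.
Tool frame: the origin (TCP) lies at the centre of the arm's flange, where the gripper is bolted on; the fingertips stand 190 mm ahead of it and the grasp point (between the pads) lies 171 mm ahead of it; x points along the fingers, z is the direction in which the jaws open and shut, and the axes are right-handed (so a half turn about x gives the same grasp; the last joint's range is limited). The gripper opens to 95 mm and grips with 3 to 60 N. Pads are 20 mm wide; open, the fingers measure 119 mm over their backs; the gripper's body (75 mm by 180 mm) begins 59 mm behind the grasp point.
Start: joints at [-1.365, 0.124, 1.65, -0, 1.367, -0.083], TCP at [0.185, -0.623, 0.405] pointing down, gripper open.
Joint ranges: [-2.61, 2.61], [-1.02, 2.33], [0.03, 2.71], [-1.35, 4.49], [0.32, 2.68], [-2.91, 2.91]. Speed limits (rad/s): [2.57, 2.57, 3.14, 3.14, 3.14, 3.14].

### API

Orientations are given as a unit quaternion [x, y, z, w].
In Python, from cell import * gives the robot as it stands. The module is installed in compiled form; this text tells all that it offers.
- The arm moves only by the shell command python3 -m creep 'ROWS' [OPENING]. ROWS is JSON, a list of rows, each a list of 4 numbers: the shift along the tool's x, y, z in units of 0.12 m (1.0 is 0.12 m), then the turn about the tool's x in units of 60 degrees (1.0 is 60 degrees). A call has 1 to 12 rows; each row is the pose to reach, as a shift and turn from the pose commanded when the call began, along the tool's axes at that moment; what a row does not reach only later rows make up. A row lasts 1/8 s, in which the tool goes at most 62.5 mm and 10.7 degrees, less where a joint would pass 70% of its speed; a pose out of reach is approached as far as the arm can. A call with a number of a shift or a turn outside -1 to 1 is refused whole. A call with a gripper value outside its range is refused whole. OPENING is the finger opening in mm, from 0 to 95.1, set as the call begins (- or left out, the last holds). The fingers move at their own pace and stop on an object; the grip force is fixed at half the most. Time passes only in rows, so rows that repeat a pose let the fingers close. It gives the time, the measured TCP pose, the force and the opening at its end, in the units of the state.
- sense(): the state, without advancing time (a new reading comes with each control period).
- get_image(name): name is "scene" or "top" or "wrist"; returns a dict with "img" (384x512x3 uint8, red, green, blue), "mtx" (3x3 intrinsics, pixels), "rvec" (rotation vector, rad) and "tvec" (3), from world to camera coordinates, as OpenCV has them. Camera axes: x right, y down, z forward; pixel columns grow to the right and rows downward; lengths in m; the calibration is good to about 2 mm. A picture is of the moment at which its call begins. There is no depth.
- close_job(): hands the job in, once; it reports no verdict.
Trained networks look in the newest picture that a camera, given by its name, has taken for a name from the list of things; names that differ only in an ending like _2 or _b are one class to them, and where a whole thing is asked for, a point or a joint stands for the part that bears it (a point fixed in the world has none). Each returns a list of dicts, best first, with "confidence" (0 to 1); they miss things now and then, are a little off and sometimes report something else, mostly with a low value. They report only what shows in the picture. A call takes as long as a camera call.
- silhouettes(camera, name): "pixels" (384x512 bool, what is visible of it).
- landmark_of(camera, name): "point" ([x, y, z] in m, in the coordinates of the camera as it stood for that picture, good to about 4 mm: a listed point, or the origin of a listed thing).
The state is a dict: "t": time; "qpos": joint angles; "dq": joint speeds; "joint_efforts": joint torques, N m; "position": TCP position; "tcp_rot": TCP orientation; "ft_force": force on the tool from outside, world axes, zero at the start; "wrist_torque": the same for the moment, N m; "finger_gap": opening from 0.0 (shut) to 1.0 (fully open).
Only numpy, scipy, OpenCV 4.12 (cv2) and the standard library are available. Lean on these libraries where they do the work, as an engineer would, in place of code of your own. Each camera call takes 0.05 s, during which the arm holds its last target.

## Working session

There is one attempt and no reset: what is moved stays moved. The work goes in short steps, Python scripts to look and compute and a shell command to move; the robot and the scene stay as the last step left them, time stands still between calls to the robot, and variables do not carry over. Pictures are saved under pics/ and viewed, and the job is handed in when it is done.

```bash
mkdir -p pics
cat > h.py <<'E'
from cell import *
import numpy as np, cv2
from scipy.spatial.transform import Rotation as R
def shot(n,f):
    d=get_image(n); cv2.imwrite(f'pics/{f}.png',d['img'][:,:,::-1]); return d
def w(d,p):
    M=cv2.Rodrigues(np.array(d['rvec'],float))[0]; return M.T@(np.array(p)-np.array(d['tvec']).ravel())
def lm(d,n,name):
    return [(w(d,r['point']).round(4).tolist(),round(r['confidence'],2)) for r in landmark_of(n,name)[:3]]
def proj(d,p):
    return cv2.projectPoints(np.array(p,float).reshape(-1,1,3),np.array(d['rvec']),np.array(d['tvec']),np.array(d['mtx']),None)[0].reshape(-1,2).round(1)
E
python3 - <<'E'
from h import *
print(sense())
for n in ("scene","top"):
    d=shot(n,n+'0')
    print(n, w(d,[0,0,0]))
    for k in ["grinder","shield_pivot","shield_middle","green_starter","green_starter_start_top","green_starter_stop_top","blue_starter"]:
        print(k,lm(d,n,k))
    if n=="top":
        for k in "bowl cup jar tin hammer mallet file".split(): print(k,lm(d,n,k+"_mid"))
E
```

```text
{'t': 0.0, 'qpos': array([-1.36462636e+00,  1.24509459e-01,  1.65167946e+00, -2.46784293e-05,
        1.36751087e+00, -8.25929758e-02]), 'dq': array([ 0.00087853,  0.00077577,  0.00064419, -0.00026723,  0.00069593,
       -0.00092679]), 'joint_efforts': array([ 1.19678458e-05, -4.17601025e+01, -3.59932280e+01,  7.75899785e-02,
        4.92820283e-02, -1.74783431e-04]), 'position': array([ 0.1850206 , -0.62284784,  0.4034806 ]), 'tcp_rot': array([ 0.42334256,  0.56730243, -0.42236886,  0.56617451]), 'ft_force': array([0.37799071, 0.65763008, 0.11239227]), 'wrist_torque': array([ 0.07452541, -0.01059264, -0.02448676]), 'finger_gap': 1.0016718575850485}
scene [1.03772632 0.55575045 1.27075782]
grinder [([0.6574, -0.3055, -0.0033], 0.87)]
shield_pivot [([0.6014, -0.1638, 0.224], 0.6), ([0.6995, 0.0439, 0.0397], 0.6), ([0.6579, -0.3053, -0.0025], 0.53)]
shield_middle [([0.5373, -0.1594, 0.2451], 0.82)]
green_starter [([0.5318, 0.3015, 0.0046], 0.98), ([0.5407, -0.1599, 0.2457], 0.52)]
green_starter_start_top [([0.559, 0.3131, 0.0765], 0.47)]
green_starter_stop_top [([0.4991, 0.29, 0.0901]
[... 242 characters left out ...]
4, 0.0251], 0.61)]
shield_middle [([0.5431, -0.162, 0.246], 0.85)]
green_starter [([0.5357, 0.2994, -0.0001], 0.94)]
green_starter_start_top [([0.5605, 0.3136, 0.0714], 0.49)]
green_starter_stop_top [([0.4813, -0.4944, 0.0114], 0.57), ([0.5052, 0.2991, 0.0941], 0.46), ([0.7083, 0.1949, 0.0397], 0.36)]
blue_starter [([0.5659, 0.0903, -0.0039], 0.62)]
bowl [([0.3768, -0.3292, 0.0294], 0.74), ([0.5599, 0.3089, 0.0709], 0.27)]
cup [([0.7085, 0.1919, 0.0355], 0.71)]
jar [([0.7027, 0.0422, 0.0397], 0.7), ([0.4808, -0.4944, 0.0113], 0.62)]
tin [([0.5893, 0.4332, 0.0345], 0.63)]
hammer [([0.3349, 0.2226, 0.0123], 0.73)]
mallet [([0.3891, -0.1349, 0.024], 0.85)]
file [([0.481, -0.495, 0.0118], 0.59)]
```

View pics/scene0.png

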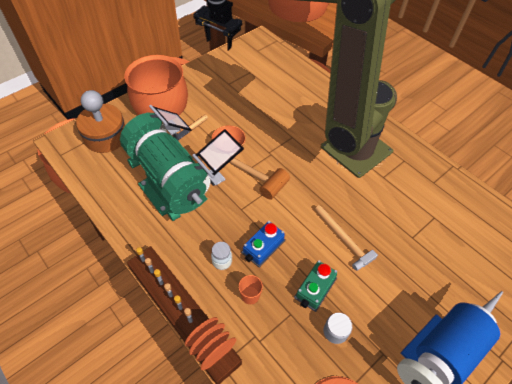

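View pics/top0.png

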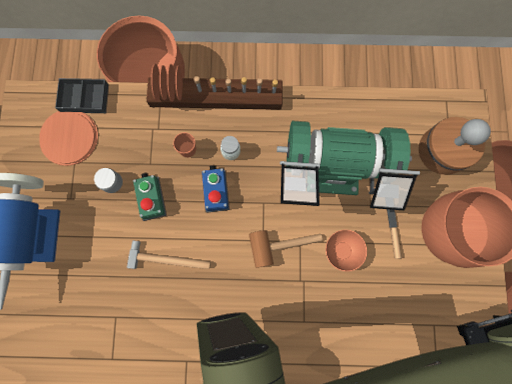

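The scene view shows the raised green-grinder shield near pixel (218,150). The green starter is at (318,285) and the blue one at (264,243). The top view agrees, with the shield at (300,185) and the green starter at (148,197), its start button at the upper end (145,186). Next I'll rise, square up the tool and close the fingers.

```bash
python3 -m creep '[[-0.3,0,0,0.1],[-0.7,0,0,0.2],[-1,0,0,0.277],[-1,0,0,0.277],[-1,0,0,0.277]]' 0
python3 - <<'E'
from h import *
s=sense(); print(s['position'],R.from_quat(s['tcp_rot']).as_matrix().round(3),s['finger_gap'],s['qpos'])
E
```

```text
t: 1.78
position: [0.1851, -0.623, 0.5235]
tcp_rot: [0.5, 0.5, -0.5, 0.499]
ft_force: [0.0, -0.5, -0.9]
finger_gap: 0.529
[ 0.18506205 -0.62300519  0.52352242] [[-0.     1.    -0.001]
 [ 0.001 -0.001 -1.   ]
 [-1.    -0.    -0.001]] 0.5288525353467394 [-1.36461702e+00  7.79085256e-02  1.50306838e+00 -1.56652931e-06
  1.56208988e+00  2.06773840e-01]
```

```bash
for i in 1; do python3 -m creep '[[0,0.25,-0.32,0],[0,0.5,-0.64,0],[0,0.74,-0.96,0]]' 0
python3 -m creep '[[0,0.25,-0.32,0],[0,0.5,-0.64,0],[0,0.74,-0.96,0]]'
python3 -m creep '[[0,0.25,-0.32,0],[0,0.5,-0.64,0],[0,0.74,-0.96,0]]'
python3 -m creep '[[0,0.25,-0.32,0],[0,0.5,-0.64,0],[0,0.74,-0.96,0],[0,0.74,-0.96,0]]'; done
python3 - <<'E'
from h import *
s=sense(); print(s['position'],s['finger_gap'],s['ft_force'])
p=s['position']+[0,0,-.19]
for n in ("scene","top"):
    d=shot(n,n+'1'); print(proj(d,p))
    for k in ["shield_pivot","shield_middle"]: print(k,lm(d,n,k))
d=shot('wrist','w1')
for k in ["shield_pivot","shield_middle"]: print(k,lm(d,'wrist',k))
E
```

```text
t: 2.15
position: [0.2747, -0.5068, 0.5217]
tcp_rot: [0.501, 0.501, -0.5, 0.498]
ft_force: [1.0, -0.1, -0.1]
finger_gap: 0.216
t: 2.52
position: [0.3637, -0.3915, 0.5219]
tcp_rot: [0.5, 0.501, -0.5, 0.498]
ft_force: [0.3, -0.0, 0.5]
finger_gap: 0.006
t: 2.9
position: [0.4527, -0.2764, 0.522]
tcp_rot: [0.5, 0.501, -0.5, 0.498]
ft_force: [0.5, 0.6, 0.2]
finger_gap: 0.004
t: 3.4
position: [0.5421, -0.1605, 0.5217]
tcp_rot: [0.499, 0.503, -0.5, 0.499]
ft_force: [-0.3, 0.1, 0.2]
finger_gap: 0.003
[ 0.54206975 -0.16049393  0.52169619] 0.003146728648964135 [-0.30499773  0.0897819   0.24638904]
[[216.9 133.3]]
shield_pivot [([0.6003, -0.1614, 0.2245], 0.65)]
shield_middle [([0.5371, -0.1601, 0.2493], 0.69)]
[[304.3 177.1]]
shield_pivot []
shield_middle [([0.5392, -0.1598, 0.2498], 0.55), ([0.5042, 0.2971, 0.0932], 0.31)]
shield_pivot [([0.5992, -0.1639, 0.2239], 0.77)]
shield_middle [([0.5383, -0.1625, 0.2524], 0.84), ([0.4763, -0.4941, 0.0075], 0.17)]
```

```bash
python3 -m creep '[[0.2,-0.05,0,0],[0.4,-0.05,0,0],[0.55,-0.05,0,0],[0.64,-0.05,0,0],[0.72,-0.05,0,0],[0.8,-0.05,0,0],[0.88,-0.05,0,0],[0.96,-0.05,0,0],[0.96,-0.05,0,0]]'
python3 - <<'E'
from h import *
s=sense(); print(s['position'],s['ft_force'])
d=shot("scene",'scene2')
for k in ["shield_pivot","shield_middle"]: print(k,lm(d,"scene",k))
E
```

```text
t: 4.97
position: [0.5348, -0.1627, 0.4083]
tcp_rot: [-0.5, -0.5, 0.5, -0.499]
ft_force: [-0.1, -0.9, 0.6]
finger_gap: 0.004
[ 0.53478943 -0.16265627  0.4083276 ] [-0.14263548 -0.88021782  0.61023526]
shield_pivot [([0.5986, -0.1618, 0.2235], 0.97), ([0.475, -0.4922, 0.0101], 0.73)]
shield_middle [([0.5323, -0.161, 0.2146], 0.9)]
```

View pics/scene2.png

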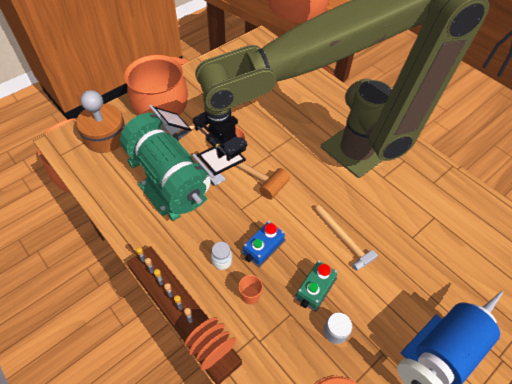

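The picture shows the fingers at about (232,140) on the shield panel, which has come down to roughly level. I'll keep going more gently.

```bash
python3 -m creep '[[0.08,0,0,0],[0.16,0,0,0],[0.22,0,0,0],[0.27,0,0,0],[0.31,0,0,0],[0.31,0,0,0]]'; python3 -m creep '[[0.03,0,0,0],[0.03,0,0,0]]';python3 -m creep '[[0.03,0,0,0],[0.03,0,0,0]]'
python3 - <<'E'
from h import *
d=shot("scene",'scene3')
for k in ["shield_pivot","shield_middle"]: print(k,lm(d,"scene",k))
E
```

```text
t: 5.88
position: [0.5346, -0.1627, 0.3714]
tcp_rot: [-0.5, -0.5, 0.501, -0.499]
ft_force: [0.1, -0.0, 0.1]
finger_gap: 0.006
t: 6.12
position: [0.5348, -0.1627, 0.3685]
tcp_rot: [-0.5, -0.5, 0.5, -0.5]
ft_force: [-0.7, -0.2, 0.6]
finger_gap: 0.005
t: 6.38
position: [0.5348, -0.1627, 0.3649]
tcp_rot: [-0.5, -0.5, 0.5, -0.5]
ft_force: [0.2, -0.3, 1.7]
finger_gap: 0.005
shield_pivot [([0.5992, -0.1636, 0.2241], 0.94), ([0.5335, 0.3038, 0.0024], 0.33)]
shield_middle [([0.5515, -0.1592, 0.176], 0.62), ([0.3749, -0.3328, 0.026], 0.41)]
```

```bash
python3 -m creep '[[0.02,0,0,0],[0.02,0,0,0]]'; python3 -m creep '[[0.02,0,0,0],[0.02,0,0,0]]'; python3 -m creep '[[0.01,0,0,0],[0.01,0,0,0]]'
```

```text
t: 6.78
position: [0.5349, -0.1627, 0.3626]
tcp_rot: [-0.5, -0.5, 0.5, -0.5]
ft_force: [-1.0, 1.0, 1.2]
finger_gap: 0.006
t: 7.02
position: [0.5348, -0.1627, 0.3601]
tcp_rot: [-0.5, -0.5, 0.5, -0.5]
ft_force: [0.2, 0.0, 1.0]
finger_gap: 0.002
t: 7.28
position: [0.5349, -0.1627, 0.359]
tcp_rot: [-0.5, -0.5, 0.5, -0.5]
ft_force: [-0.0, -0.3, 1.9]
finger_gap: 0.006
```

```bash
python3 -m creep '[[0.015,0,0,0],[0.015,0,0,0]]'; python3 -m creep '[[0.015,0,0,0],[0.015,0,0,0]]';  python3 - <<'E'
from h import *
for n in ("scene","wrist"):
    d=shot(n,n+'4')
    for k in ["shield_pivot","shield_middle"]: print(k,lm(d,n,k))
    for q in range(4): print(sense()['ft_force'])
E
```

```text
t: 7.52
position: [0.5348, -0.1627, 0.3571]
tcp_rot: [-0.5, -0.5, 0.5, -0.5]
ft_force: [-0.1, 0.6, 0.9]
finger_gap: 0.003
t: 7.78
position: [0.535, -0.1628, 0.3567]
tcp_rot: [0.5, 0.499, -0.5, 0.5]
ft_force: [-1.9, 1.3, 5.3]
finger_gap: 0.005
shield_pivot [([0.5992, -0.164, 0.2218], 0.86), ([0.4718, -0.4947, 0.0106], 0.41)]
shield_middle [([0.5541, -0.1581, 0.1701], 0.6), ([0.4772, -0.4915, 0.0137], 0.27)]
[-2.21178341  0.48762978  6.51771792]
[-2.21178341  0.48762978  6.51771792]
[-2.21178341  0.48762978  6.51771792]
[-2.21178341  0.48762978  6.51771792]
shield_pivot [([0.6005, -0.1637, 0.2221], 0.96)]
shield_middle [([0.5536, -0.1621, 0.1768], 0.78), ([0.5641, 0.0872, 0.0025], 0.15)]
[-2.31006787 -0.15343533  6.55437971]
[-2.31006787 -0.15343533  6.55437971]
[-2.31006787 -0.15343533  6.55437971]
[-2.31006787 -0.15343533  6.55437971]
```

View pics/wrist4.png

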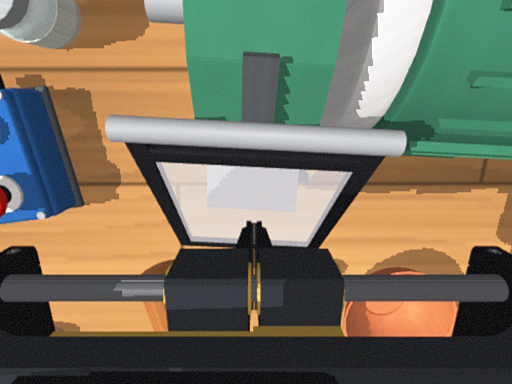

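View pics/scene4.png

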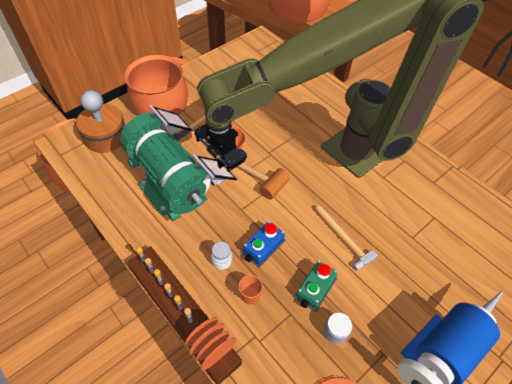

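The force jumped to 6.5 N at tip height 0.167, close to the predicted stop height, and both views show the panel sloping about 45°. I'll nudge once more to confirm the stop, then lift.

```bash
python3 -m creep '[[0.015,0,0,0],[0.015,0,0,0],[0.015,0,0,0]]'; python3 -m creep '[[-0.15,0,0,0],[-0.5,0,0,0],[-1,0,0,0],[-1,0,0,0]]'
python3 - <<'E'
from h import *
for n in ("scene","wrist","top"):
    d=shot(n,n+'5')
    for k in ["shield_pivot","shield_middle"]: print(n,k,lm(d,n,k))
E
```

```text
t: 8.45
position: [0.5351, -0.1628, 0.3564]
tcp_rot: [0.5, 0.499, -0.5, 0.5]
ft_force: [-4.4, 2.3, 10.6]
finger_gap: 0.004
t: 8.95
position: [0.5354, -0.1629, 0.4811]
tcp_rot: [0.502, 0.496, -0.499, 0.504]
ft_force: [0.2, -0.9, -0.6]
finger_gap: 0.005
scene shield_pivot [([0.5994, -0.1625, 0.2265], 0.91), ([0.5834, 0.436, 0.0354], 0.25)]
scene shield_middle [([0.5538, -0.1602, 0.1735], 0.7), ([0.4745, -0.4933, 0.011], 0.61)]
wrist shield_pivot [([0.6039, -0.1653, 0.2223], 0.78)]
wrist shield_middle [([0.5535, -0.1615, 0.1732], 0.64)]
top shield_pivot []
top shield_middle [([0.5574, -0.1613, 0.1716], 0.41)]
```

View pics/wrist5.png

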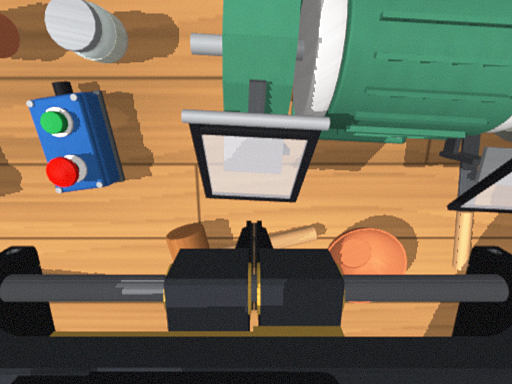

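The shield is down at 45° and held by its stop: force climbed to 10 N with no travel. Now I'll move over the green starter.

```bash
python3 -m creep '[[0,0.02,-0.35,0],[0,0.04,-0.7,0],[0,0.05,-1,0]]'
python3 -m creep '[[0,0.02,-0.35,0],[0,0.04,-0.7,0],[0,0.05,-1,0]]'
python3 -m creep '[[0,0.02,-0.35,0],[0,0.04,-0.7,0],[0,0.05,-1,0]]'
python3 -m creep '[[0,0.02,-0.35,0],[0,0.04,-0.7,0],[0,0.05,-0.97,0],[0,0.05,-0.97,0],[0,0.05,-0.97,0]]'
python3 - <<'E'
from h import *
s=sense(); print(s['position'],s['ft_force'])
for n in ("scene","wrist","top"):
    d=shot(n,n+'6')
    for k in ["green_starter","green_starter_start_top","green_starter_stop_top"]: print(n,k,lm(d,n,k))
    print(proj(d,[[.5600,.3133,.072],[.5023,.293,.089]]))
E
```

```text
t: 9.78
position: [0.541, -0.0415, 0.4732]
tcp_rot: [-0.5, -0.5, 0.5, -0.499]
ft_force: [-0.6, 0.5, -1.2]
finger_gap: 0.001
t: 10.15
position: [0.5471, 0.0788, 0.4733]
tcp_rot: [-0.5, -0.5, 0.5, -0.5]
ft_force: [-0.3, 0.5, 0.1]
finger_gap: 0.004
t: 10.52
position: [0.5532, 0.1988, 0.4732]
tcp_rot: [-0.5, -0.5, 0.5, -0.5]
ft_force: [0.6, 0.1, -0.4]
finger_gap: 0.006
t: 11.15
position: [0.5595, 0.3134, 0.4732]
tcp_rot: [-0.5, -0.5, 0.501, -0.5]
ft_force: [-0.8, 1.0, -0.1]
finger_gap: 0.006
[0.55950868 0.31335796 0.47320848] [-0.78545807  1.01815077 -0.11216125]
scene green_starter [([0.5339, 0.3001, 0.0036], 0.69)]
scene green_starter_start_top [([0.5589, 0.3071, 0.0742], 0.4), ([0.5004, 0.2913, 0.0895], 0.21)]
scene green_starter_stop_top [([0.498, 0.2936, 0.0903], 0.6)]
[[314.1 286.9]
 [323.6 268.2]]
wrist green_starter [([0.5354, 0.2979, 0.0003], 0.89)]
wrist green_starter_start_top [([0.5636, 0.3066, 0.072], 0.81)]
wrist green_starter_stop_top [([0.5053, 0.2926, 0.0876], 0.8)]
[[252.6 168. ]
 [268.2 213.8]]
top green_starter [([0.5376, 0.2997, -0.0011], 0.87)]
top green_starter_start_top [([0.5599, 0.3109, 0.0723], 0.62), ([0.3905, -0.1329, 0.0244], 0.44)]
top green_starter_stop_top [([0.5034, 0.2936, 0.0925], 0.7)]
[[142.4 186.5]
 [146.1 203.9]]
```

View pics/wrist6.png

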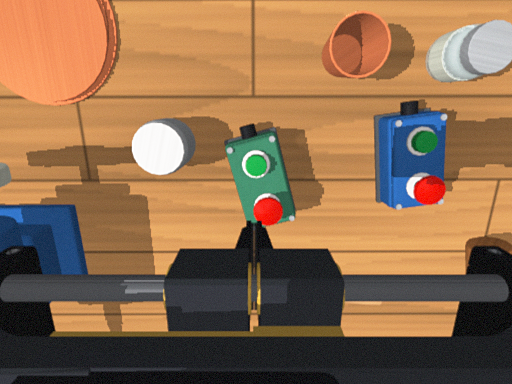

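The start button shows at pixel (256,164), about 4 px from my projected estimate. I'll correct by +3.6 mm in x and -3.6 mm in y, then descend.

```bash
python3 -m creep '[[0.3,0.03,0.03,0],[0.65,0.03,0.03,0],[1,0.03,0.03,0],[1,0.03,0.03,0],[1,0.03,0.03,0]]'
python3 - <<'E'
from h import *
s=sense(); print(s['position'],s['ft_force'])
for n in ("wrist","scene"):
    d=shot(n,n+'7')
    for k in ["green_starter_start_top","green_starter_stop_top","shield_middle"]: print(n,k,lm(d,n,k))
    print(proj(d,[[.563,.310,.072],[.5023,.293,.089]]))
E
```

```text
t: 12.38
position: [0.5635, 0.3103, 0.3556]
tcp_rot: [0.501, 0.499, -0.5, 0.5]
ft_force: [0.5, -0.1, 1.0]
finger_gap: 0.004
[0.56354445 0.31028168 0.35564647] [ 0.47396767 -0.12810303  1.03198986]
wrist green_starter_start_top [([0.563, 0.3066, 0.0714], 0.95)]
wrist green_starter_stop_top [([0.5614, 0.309, 0.0734], 0.32)]
wrist shield_middle []
[[253.4 195.5]
 [271.7 262.9]]
scene green_starter_start_top [([0.5607, 0.3122, 0.0727], 0.61)]
scene green_starter_stop_top []
scene shield_middle [([0.5535, -0.1598, 0.1703], 0.62)]
[[312.6 286.7]
 [323.6 268.2]]
```

View pics/wrist7.png

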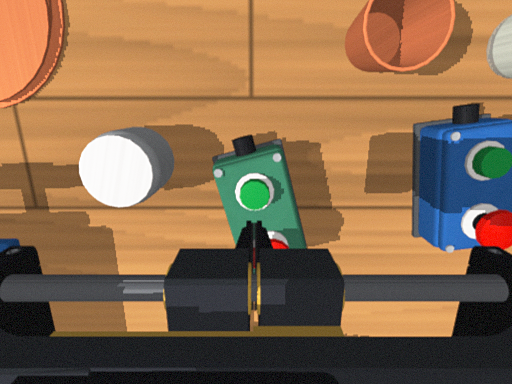

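The button is at (254,193), 2 px from the projection, so the aim is good. Descending to just above it.

```bash
python3 -m creep '[[0.25,0.01,0.01,0],[0.5,0.01,0.01,0],[0.65,0.01,0.01,0],[0.7,0.01,0.01,0],[0.7,0.01,0.01,0]]'; python3 -m creep '[[0.03,0,0,0],[0.03,0,0,0]]'; python3 -m creep '[[0.03,0,0,0],[0.03,0,0,0]]'
python3 - <<'E'
from h import *
d=shot('scene','scene8')
print(sense()['ft_force'],lm(d,'scene','shield_middle'))
E
```

```text
t: 13.4
position: [0.5645, 0.3089, 0.2701]
tcp_rot: [0.5, 0.5, -0.5, 0.5]
ft_force: [-0.8, 0.1, -0.2]
finger_gap: 0.005
t: 13.65
position: [0.5645, 0.3089, 0.2668]
tcp_rot: [0.501, 0.5, -0.5, 0.5]
ft_force: [1.1, 0.5, 0.0]
finger_gap: 0.003
t: 13.9
position: [0.5643, 0.3088, 0.2626]
tcp_rot: [0.5, 0.5, -0.5, 0.5]
ft_force: [-0.2, -0.7, 0.3]
finger_gap: 0.005
[-0.35244803  0.69652915 -0.17730561] [([0.5528, -0.159, 0.1714], 0.88)]
```

View pics/scene8.png

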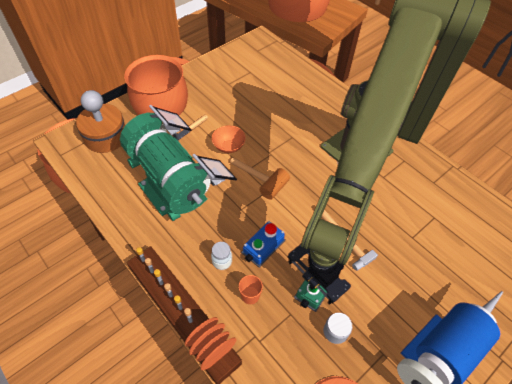

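The fingertips are at the button, around (315,288), with no contact yet. The shield is still down. Pressing in 2 mm steps.

```bash
python3 -m creep '[[0.015,0,0,0],[0.015,0,0,0]]'; python3 -m creep '[[0.015,0,0,0],[0.015,0,0,0]]'; python3 -m creep '[[0.015,0,0,0],[0.015,0,0,0]]'
```

```text
t: 14.25
position: [0.5643, 0.3089, 0.2611]
tcp_rot: [0.5, 0.5, -0.5, 0.5]
ft_force: [-0.4, -0.4, 3.5]
finger_gap: 0.009
t: 14.5
position: [0.5643, 0.3089, 0.2592]
tcp_rot: [0.5, 0.5, -0.5, 0.5]
ft_force: [-2.8, -0.4, 3.4]
finger_gap: 0.003
t: 14.75
position: [0.5643, 0.3089, 0.2574]
tcp_rot: [0.5, 0.5, -0.5, 0.5]
ft_force: [-2.2, -1.9, 4.8]
finger_gap: 0.005
```

```bash
python3 -m creep '[[0.012,0,0,0],[0.012,0,0,0]]'; python3 -m creep '[[0.012,0,0,0],[0.012,0,0,0]]'
```

```text
t: 15.0
position: [0.5644, 0.3089, 0.2564]
tcp_rot: [0.5, 0.5, -0.5, 0.5]
ft_force: [-3.0, -2.2, 7.1]
finger_gap: 0.001
t: 15.25
position: [0.5645, 0.309, 0.2563]
tcp_rot: [-0.5, -0.5, 0.5, -0.5]
ft_force: [-5.0, -1.7, 13.1]
finger_gap: 0.006
```

The button has bottomed: 13 N with no further travel, which is past the 6 N it needs. Drawing back.

```bash
python3 -m creep '[[-0.1,0,0,0],[-0.4,0,0,0],[-0.7,0,0,0],[-1,0,0,0],[-1,0,0,0]]';  python3 -m creep '[[-0.4,0,0,0],[-0.8,0,0,0],[-1,0,0,0],[-1,0,0,0],[-1,0,0,0]]'
python3 - <<'E'
from h import *
s=sense(); print(s['position'],s['ft_force'],s['dq'])
d=shot('scene','scene9')
print(lm(d,'scene','shield_pivot'),lm(d,'scene','shield_middle'),lm(d,'scene','green_starter_start_top'))
d=shot('wrist','wrist9'); print(lm(d,'wrist','green_starter_start_top'))
d=shot('top','top9')
for k in "bowl cup jar tin hammer mallet file".split(): print(k,lm(d,'top',k+"_mid"))
E
```

```text
t: 15.88
position: [0.5651, 0.3092, 0.378]
tcp_rot: [0.503, 0.499, -0.498, 0.501]
ft_force: [0.3, -0.2, -0.5]
finger_gap: 0.006
t: 16.5
position: [0.5642, 0.3088, 0.491]
tcp_rot: [-0.499, -0.5, 0.502, -0.499]
ft_force: [0.2, 0.3, -0.3]
finger_gap: 0.005
[0.56422266 0.30880763 0.49104526] [ 0.16262707  0.26448894 -0.34023307] [0.00024912 0.00592307 0.01093635 0.00049263 0.00281229 0.00163536]
[([0.5978, -0.1616, 0.2252], 0.63)] [([0.5525, -0.1592, 0.1708], 0.8)] [([0.56, 0.3093, 0.0762], 0.57), ([0.6025, -0.1643, 0.2232], 0.19)]
[([0.5614, 0.3077, 0.0748], 0.55)]
bowl [([0.3737, -0.3319, 0.0283], 0.72)]
cup [([0.7066, 0.196, 0.0364], 0.61), ([0.5365, 0.2983, 0.0045], 0.24)]
jar [([0.7037, 0.0422, 0.0403], 0.65)]
tin []
hammer [([0.3329, 0.2265, 0.0144], 0.85), ([0.3771, -0.3312, 0.0287], 0.35), ([0.5082, 0.2957, 0.0891], 0.23)]
mallet [([0.3921, -0.1342, 0.0261], 0.96)]
file [([0.4835, -0.4939, 0.0107], 0.86)]
```

View pics/wrist9.png

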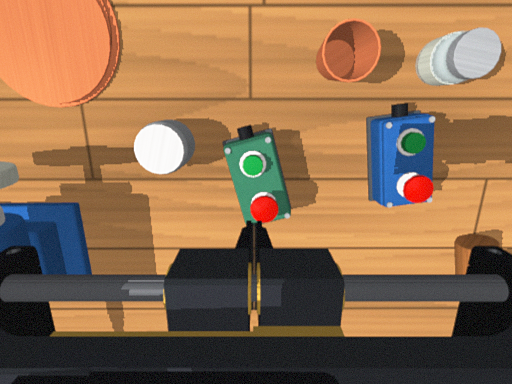

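View pics/scene9.png

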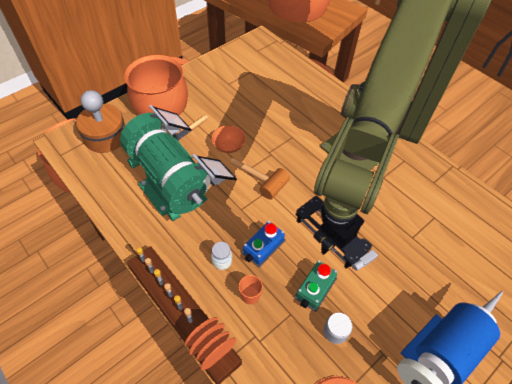

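The wrist view shows the button out at (253,164) and the tin still standing at (164,147). The scene view shows the shield down at (216,167) and the arm clear. Handing in.

```bash
python3 -c "
from cell import *
print(close_job())"
```

```text
the job is handed in; nothing more can be done
None
```

I lowered the eye shield onto its stop, pressed the green start button home, drew the arm back clear and handed the job in. The system gave no verdict.

- **Shield:** I pushed it down with the closed fingertips until the force rose to about 11 N with no further travel. Later pictures show the panel at about 45° down, and it stayed there through the press.
- **Start button:** It bottomed after about 6 mm of travel. The vertical force was 13 N, under the 25 N limit. The wrist picture afterwards shows it sprung back.
- **Stop button and blue starter:** I never moved onto either, and both look undisturbed in the last pictures.
- **Loose things:** The bowl, cup, jar, hammer, mallet and file were found within about 5 mm of where they started, which is within the detector's error.
- **Check that failed:** The network did not find the tin in the last top view. It shows standing in its place in the wrist and scene pictures, but I have no final measurement for it.

The arm ended with its fingertips about 0.30 m above the bench and no contact force, at 16.5 s of the 51 s allowed.

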